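Set a sprung piston clamp half open on its stop pin

TASK

Get the green piston clamp ready for its next piston: with the fingertips, push the face of its green pad all the way back against the spring, then let go so that the jaw springs back and is caught half way by its yellow stop pin. Only push: do not pinch the pad, squeeze it or ram it, and leave the orange clamp and all the loose parts as they are.

Things in the scene. Friction and masses are not known exactly. Their poses are not given: they have to be found in the camera images.
- green_clamp: piston clamp with green push pad, fixed to the bench; origin: underside of its base plate. x = the way the jaw is pushed, y left, z up. Base plate 270 x 120 x 12 mm (x -130 to +140). Fixed V jaw at x -125 to -73, up to 40 mm above the bench. End block at x +122 to +138, 46 mm high.
- green_slide (a joint): travel (m) of the green jaw along its clamp's +x: 0 home, 0.030 held half way by the stop pin, 0.060 end stop. A spring pushes it to 0 with 4 N at home, 9 N at the end stop. It carries the upright green pad, 70 mm wide, 14 mm thick, 24 to 95 mm above the bench. Let go beyond 0.032 it is caught by the pin at 0.030; let go earlier it returns to 0.
- green_pad (a point): centre of the front face (to push, facing clamp -x) of the green pad, 78 mm above the bench, 17 mm below the pad's top edge; moves with the jaw; at home it lies at clamp x = -20 mm, y = 0. A fingertip 55 to 75 mm above the bench is clear of fixed jaw and pin. A darker green shell (76 mm wide) covers the pad's back and side edges: no finger may press on it (pinching).
- green_pin (a joint): rise (m) of the green clamp's yellow stop pin (10 mm thick, at clamp x +5 mm, y +45 mm, left of the pad). 0 while the jaw's lug covers it and keeps it down; once the jaw has passed 0.030 it springs up by 0.018 behind the lug, its top then 34 mm above the bench, and stops the jaw on its way back.
- orange_clamp: piston clamp with orange push pad, fixed to the bench; origin: underside of its base plate. x = the way the jaw is pushed, y left, z up. Base plate 270 x 120 x 12 mm (x -130 to +140). Fixed V jaw at x -125 to -73, up to 40 mm above the bench. End block at x +122 to +138, 46 mm high. Built like the green one; a piston stands in it. Leave alone.
- orange_slide (a joint): travel in m of the orange clamp's moving jaw, 0 = home; to be left at 0.
- piston_in_clamp: loose aluminium piston, 50 mm diameter, 55 mm high, standing on the orange clamp's base plate between the jaws; origin at the centre of its underside.
- bush: loose brass bush, 28 mm diameter, 20 mm high, standing on the green clamp's base plate right of and in front of the pad (clamp x about -55 mm, y -42 mm); origin at the centre of its underside.
- piston_spare: loose aluminium piston, 56 mm diameter, 60 mm high, standing on the bench between the two clamps; origin at the centre of its underside.
- bearing: loose steel bearing ring, 72 mm diameter, 18 mm high, on the bench at the left; origin at the centre of its underside.
- wrench: loose steel wrench, 190 mm long, lying on the bench at the right.
- screwdriver: loose screwdriver with a red handle, 160 mm long, lying on the bench at the left.
- valve_block: loose dark steel hydraulic valve block, 75 x 50 x 45 mm with side ports and top studs to 59 mm height, on the bench at the right; origin at the centre of its underside.

How it is judged:
On the way, in this order (a step that is already met when the one before it is completed fails the run):
1. the green jaw is pushed all the way back (within 7 mm of its end stop) and its pin has come up (value of joint green_slide above 0.053 m and value of joint green_pin above 0.014 m), for 0.1 s.
2. the green jaw, let go, has come back onto its stop pin (value of joint green_slide between 0.026 and 0.034 m and value of joint green_pin above 0.014 m and contact force between the fingers and green_clamp below 0.3 N), for 0.2 s.
At the end, for the whole second after the job is handed in: the green jaw rests against its raised stop pin at 0.030 m (within 4 mm), pin up by more than 14 mm, jaw at rest and not touched; the orange jaw is home within 5 mm; no loose part is more than 20 mm from where it stood (value of joint green_slide between 0.026 and 0.034 m and value of joint green_pin above 0.014 m and velocity of joint green_slide between -0.005 and 0.005 m/s and value of joint orange_slide below 0.005 m and distance of each of piston_in_clamp, bush, piston_spare, bearing, wrench, screwdriver, valve_block from where it was at the start of the episode below 0.02 m).
It fails at once if the orange jaw is pushed (over 8 mm) (value of joint orange_slide above 0.008 m).
It fails at once if the green pad is pinched or hooked: the fingers press on the shell at its back or side edges (over 1 N) (contact force between the fingers and green_shell0 above 1 N or contact force between the fingers and green_shell1 above 1 N or contact force between the fingers and green_shell2 above 1 N).
It fails at once if the green clamp is rammed or squeezed (over 60 N from the fingers) (contact force between the fingers and green_clamp above 60 N).
It fails at once if a loose part is knocked, carried or lifted (over 25 mm from its place) (distance of any of piston_in_clamp, bush, piston_spare, bearing, wrench, screwdriver, valve_block from where it was at the start of the episode above 0.025 m).
It also fails if it takes over 42 s, if anything falls off the work surface, if the arm or the gripper's body presses on something with over 40 N, if the wrist force passes 120 N, or if a joint passes its speed limit or range.

ROBOT

A 7-joint arm with a two-finger parallel gripper is mounted at the origin on the work surface. World frame = base frame: x ahead of the robot, y to its left, z up, the work surface at z = 0. Lengths are in m, angles in rad, forces in N, time in s.
With the tool pointing down it reaches from about 0.4 to 0.85 m from the base axis. Payload 10.4 kg.
Tool frame: the origin (TCP) lies on the centre line of the jaws, within the pads' length; the fingertips stand 11 mm ahead of it and the grasp point (between the pads) lies 8 mm behind it (tip_reach is the distance from the TCP to the fingertips, in m); z points along the fingers, y is the line along which they close (so a half turn about z gives the same grasp; the last joint's range is limited). The gripper opens to 85 mm and grips with 20 to 120 N. Pads are 22 mm wide; open, the fingers measure 114 mm over their backs; the gripper's body (76 mm by 85 mm) begins 54 mm behind the grasp point. The pads swing forward as they close: fully open they stand 13 mm farther back than shut.
Start: joints at [-1.345, 0.332, -0.065, 1.46, 0.022, 1.35, -0.088], TCP at [0.154, 0.606, 0.242] pointing down, gripper open.
Joint ranges: [-2.6, 2.6], [-0.5, 2.12], [-1.47, 1.34], [0.16, 2.42], [-1.27, 4.41], [0.06, 2.06], [-2.6, 2.6]. Speed limits (rad/s): [2.22, 2.22, 2.79, 2.79, 3.14, 3.14, 3.14].

INTERFACE

Orientations are given as a unit quaternion [x, y, z, w].
In Python, from workcell import get_obs, camera, hand_in, tip_reach gives the robot as it stands. The module is installed in compiled form; this text tells all that it offers.
- The arm moves only by the tool move_arm, never from a script. Its argument "plan" is a list of rows, each an object with "delta_pos": the shift along the tool's x, y, z in normalised numbers (1 is 1 m), a list of three; "turn": the turn, a rotation vector about the tool's x, y, z in shares of 4 rad (1.0 is 4 rad), a list of three; "fingers": the closure, from 0 (fully open) to 1 (shut). A call has 1 to 12 rows; each row is the pose to reach, as a shift and turn from the pose commanded when the call began, along the tool's axes at that moment; what a row does not reach only later rows make up. A row lasts 1/8 s, in which the tool goes at most 62.5 mm and 10.7 degrees, less where a joint would pass 70% of its speed; a pose out of reach is approached as far as the arm can. No shift or turn number may pass 1 either way. A call with a gripper value outside its range is refused whole. The fingers move at their own pace and stop on an object; "force" is the grip in N (left out, the last holds). Time passes only in rows, so rows that repeat a pose let the fingers close. It gives the time, the measured TCP pose, the force, the opening and the grip force at its end, in the units of the state.
- get_obs(): the state, without advancing time (a new reading comes with each control period).
- camera(name): name is "side" or "top"; returns a dict with "color" (400x640x3 uint8, red, green, blue), "range_z" (400x640 float32, m along the optical axis (not along the pixel's ray), 0 where there is no reading), "fx", "fy", "cx", "cy" (pixels), "R" (3x3) and "t" (3): a world point X has camera coordinates R X + t. Camera axes: x right, y down, z forward; pixel columns grow to the right and rows downward; lengths in m; the calibration is good to about 2 mm. A picture is of the moment at which its call begins.
- hand_in(): hands the job in; it is judged then, once.
The state is a dict: "clock": time; "joint_pos": joint angles; "joint_velocities": joint speeds; "tau": joint torques, N m; "position": TCP position; "ee_rot": TCP orientation; "ft_force": force on the tool from outside, world axes, zero at the start; "torque": the same for the moment, N m; "grip_width": opening from 0.0 (shut) to 1.0 (fully open); "grasp_force": force on a finger pad.
Only numpy, scipy, OpenCV 4.12 (cv2) and the standard library are available. Lean on these libraries where they do the work, as an engineer would, in place of code of your own. Each camera call takes 0.05 s, during which the arm holds its last target. There are 200 camera calls.

## Working session

There is one attempt and no reset: what is moved stays moved. The work goes in short steps, Python scripts to look and compute and a tool call to move; the robot and the scene stay as the last step left them, time stands still between calls to the robot, and variables do not carry over. Pictures are saved under pics/ and viewed, at most 10 in all, crops included, and the job is handed in when it is done.

Besides the shell and the picture viewer there is one more tool, called after "Call:" by a JSON object that holds its "method" and its "body". move_arm: Moves the arm, as the interface text tells. Its arguments: {"type":"object","properties":{"plan":{"type":"array","items":{"type":"object","properties":{"delta_pos":{"type":"array","items":{"type":"number"}},"turn":{"type":"array","items":{"type":"number"}},"fingers":{"type":"number"}}}},"force":{"type":"number"}},"required":["plan"]}

```bash
mkdir -p pics
cat > h.py <<'E'
import numpy as np, cv2
from workcell import get_obs, camera, hand_in, tip_reach
def world(c):
    z=c["range_z"].astype(float); v,u=np.indices(z.shape)
    P=np.stack([(u-c["cx"])/c["fx"]*z,(v-c["cy"])/c["fy"]*z,z],-1)
    W=(P-np.array(c["t"]))@np.array(c["R"]); W[z==0]=np.nan
    return W
E
python3 - <<'E'
from h import *
o=get_obs(); print({k:np.round(v,3) for k,v in o.items()}, tip_reach)
for n in("top","side"):
    c=camera(n); cv2.imwrite(f"pics/{n}0.png",c["color"][...,::-1]); W=world(c)
    np.savez(f"{n}0.npz",W=W,color=c["color"])
    hsv=cv2.cvtColor(c["color"],cv2.COLOR_RGB2HSV)
    m=(hsv[...,0]>40)&(hsv[...,0]<85)&(hsv[...,1]>90)&(hsv[...,2]>40)&~np.isnan(W[...,2])
    print(n,m.sum(), np.median(W[m],0), np.percentile(W[m],[2,98],axis=0).round(3), -np.array(c["R"]).T@c["t"])
E
```

```text
{'clock': np.float64(0.0), 'joint_pos': array([-1.345,  0.333, -0.065,  1.461,  0.022,  1.35 , -0.089]), 'joint_velocities': array([-0.001,  0.001, -0.001, -0.   , -0.   ,  0.   ,  0.   ]), 'tau': array([ 0.0000e+00, -6.2545e+01,  4.9000e-02, -3.9161e+01,  1.6000e-02,
        1.0000e-02,  0.0000e+00]), 'position': array([0.154, 0.605, 0.242]), 'ee_rot': array([ 0.124,  0.992, -0.001, -0.   ]), 'ft_force': array([ 0.293, -0.935, -0.046]), 'torque': array([ 0.028, -0.016, -0.01 ]), 'grasp_force': np.float64(0.0), 'grip_width': np.float64(1.005)} 0.011
top 49 [ 0.51032813 -0.23789988  0.09382122] [[ 0.506 -0.265  0.086]
 [ 0.514 -0.204  0.104]] [ 0.26719241 -0.01761655  1.78742899]
side 40 [ 0.51176545 -0.23466119  0.09345672] [[ 0.506 -0.268  0.032]
 [ 0.519 -0.193  0.097]] [0.34411668 1.31585826 0.93738012]
```

View pics/top0.png

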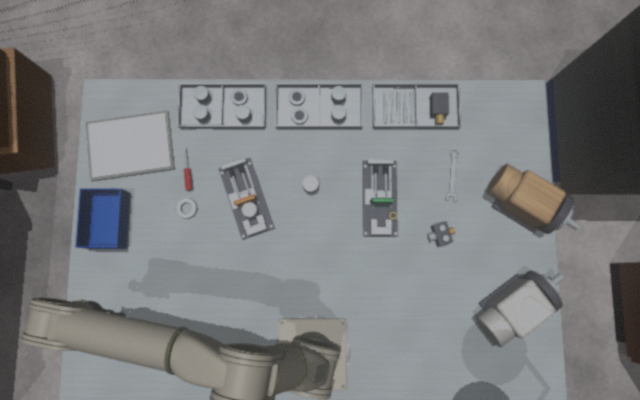

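View pics/side0.png

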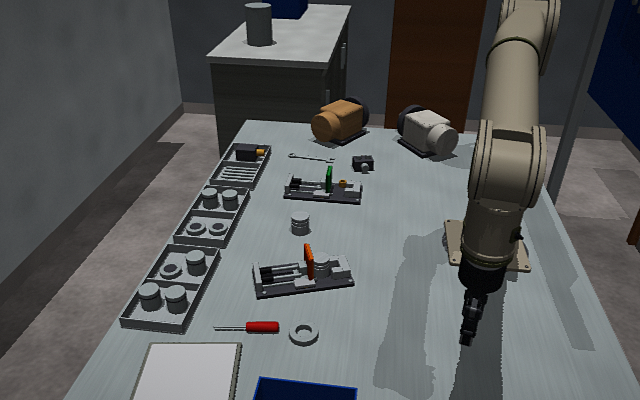

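The top view shows the green clamp at about (380,198), pointing nearly up the image (world +x), with its pad at (381,200) and the bush at (393,215). The orange clamp is at (246,198) and the spare piston at (311,184). The side view shows the pad upright with free space in front of it.

Run:
```python
from h import *
d=np.load("top0.npz");W=d["W"];C=d["color"]
s=np.zeros(W.shape[:2],bool); s[150:245,350:412]=1
b=s&(W[...,2]>.007)
r=cv2.minAreaRect(W[b][:,:2].astype(np.float32)*1000); print("base rect",r, cv2.boxPoints(r).round(0).tolist())
hsv=cv2.cvtColor(C,cv2.COLOR_RGB2HSV)
for n in("top","side"):
    d=np.load(n+"0.npz");W=d["W"];hsv=cv2.cvtColor(d["color"],cv2.COLOR_RGB2HSV)
    g=(hsv[...,0]>40)&(hsv[...,0]<85)&(hsv[...,1]>90)&(np.abs(W[...,0]-.51)<.08)&(np.abs(W[...,1]+.235)<.08)
    g&=W[...,2]>.06
    P=W[g]; print(n,len(P),P.min(0).round(3),P.max(0).round(3))
    r=cv2.minAreaRect(P[:,:2].astype(np.float32)*1000); print(r)
    if n=="top":
        for y in np.argwhere(g)[:0]:pass
d=np.load("top0.npz");W=d["W"]
big=cv2.resize(d["color"][150:245,340:420,::-1],None,fx=6,fy=6,interpolation=cv2.INTER_NEAREST);cv2.imwrite("pics/crop.png",big)
for u in (368,375,381,387,392): print(u,[(round(float(W[v,u,0]),3),round(float(W[v,u,1]),3),round(float(W[v,u,2]),3)) for v in range(194,206)])
```

```text
base rect ((534.6083374023438, -236.62115478515625), (212.8686981201172, 341.0095520019531), 87.88424682617188) [[360.0, -337.0], [701.0, -349.0], [709.0, -137.0], [368.0, -124.0]]
top 49 [ 0.506 -0.265  0.083] [ 0.514 -0.201  0.11 ]
((510.3465881347656, -233.17694091796875), (64.63782501220703, 8.008056640625), 89.82628631591797)
side 75 [ 0.505 -0.269  0.062] [ 0.519 -0.189  0.098]
((511.6540222167969, -229.22872924804688), (13.909876823425293, 80.42706298828125), 0.06327812373638153)
368 [(0.542, -0.193, 0.021), (0.537, -0.192, 0.029), (0.535, -0.193, 0.018), (0.531, -0.192, 0.021), (0.527, -0.192, 0.025), (0.523, -0.192, 0.025), (0.52, -0.192, 0.024), (0.518, -0.193, 0.015), (0.514, -0.193, 0.016), (0.509, -0.192, 0.024), (0.507, -0.192, 0.019), (0.504, -0.193, 0.012)]
375 [(0.541, -0.216, 0.027), (0.538, -0.217, 0.022), (0.535, -0.217, 0.019), (0.53, -0.216, 0.026), (0.517, -0.209, 0.095), (0.514, -0.209, 0.093), (0.51, -0.209, 0.094), (0.507, -0.209, 0.093), (0.507, -0.212, 0.066), (0.506, -0.213, 0.052), (0.506, -0.216, 0.024), (0.504, -0.218, 0.01)]
381 [(0.536, -0.234, 0.057), (0.533, -0.234, 0.056), (0.53, -0.234, 0.05), (0.526, -0.234, 0.056), (0.516, -0.228, 0.099), (0.514, -0.229, 0.094), (0.51, -0.228, 0.097), (0.507, -0.229, 0.092), (0.507, -0.231, 0.071), (0.506, -0.234, 0.048), (0.507, -0.238, 0.017), (0.504, -0.239, 0.01)]
387 [(0.542, -0.259, 0.023), (0.537, -0.258, 0.028), (0.534, -0.258, 0.027), (0.531, -0.259, 0.023), (0.518, -0.249, 0.09), (0.513, -0.248, 0.099), (0.51, -0.248, 0.098), (0.508, -0.249, 0.089), (0.507, -0.252, 0.071), (0.507, -0.255, 0.044), (0.506, -0.258, 0.028), (0.504, -0.26, 0.011)]
392 [(0.545, -0.279, 0.003), (0.54, -0.278, 0.011), (0.536, -0.278, 0.013), (0.533, -0.278, 0.009), (0.518, -0.266, 0.09), (0.513, -0.265, 0.096), (0.51, -0.265, 0.094), (0.506, -0.265, 0.098), (0.514, -0.277, 0.016), (0.512, -0.278, 0.008), (0.507, -0.276, 0.02), (0.504, -0.277, 0.015)]
```

View pics/crop.png

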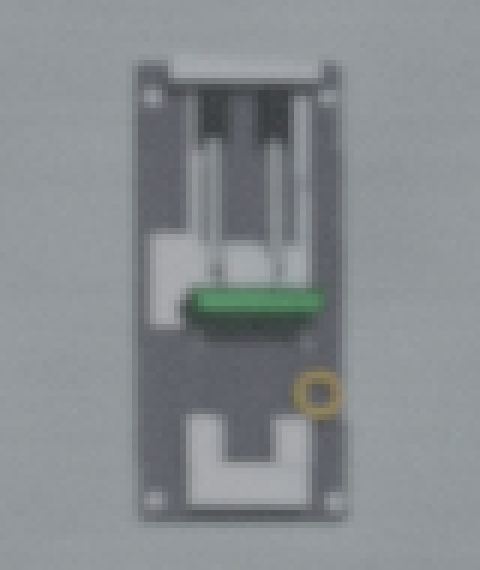

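Careful with the scale: turns go in shares of 4 rad. That gives: -0.249 rad / 4 = -0.0623.

Call:
{"method": "move_arm", "body": {"plan": [{"delta_pos":[-0.3,-0.19,0],"turn":[0,0,-0.0623],"fingers":1},{"delta_pos":[-0.3,-0.19,0],"turn":[0,0,-0.0623],"fingers":1},{"delta_pos":[-0.3,-0.19,0],"turn":[0,0,-0.0623],"fingers":1},{"delta_pos":[-0.3,-0.19,0],"turn":[0,0,-0.0623],"fingers":1},{"delta_pos":[-0.3,-0.19,0],"turn":[0,0,-0.0623],"fingers":1},{"delta_pos":[-0.3,-0.19,0],"turn":[0,0,-0.0623],"fingers":1},{"delta_pos":[-0.49,-0.74,0],"turn":[0,0,-0.0623],"fingers":1},{"delta_pos":[-0.49,-0.74,0],"turn":[0,0,-0.0623],"fingers":1},{"delta_pos":[-0.49,-0.74,0],"turn":[0,0,-0.0623],"fingers":1},{"delta_pos":[-0.49,-0.74,0],"turn":[0,0,-0.0623],"fingers":1},{"delta_pos":[-0.49,-0.74,0],"turn":[0,0,-0.0623],"fingers":1},{"delta_pos":[-0.49,-0.74,0],"turn":[0,0,-0.0623],"fingers":1}]}}

```text
clock: 1.6
position: [0.4289, -0.028, 0.2423]
ee_rot: [-0.0, 1.0, 0.0, 0.0]
ft_force: [1.4, 0.0, 0.5]
grip_width: 0.004
grasp_force: 0.0
```

Call:
{"method": "move_arm", "body": {"plan": [{"delta_pos":[-0.025,-0.2,0],"turn":[0,0,0],"fingers":1},{"delta_pos":[-0.025,-0.2,0],"turn":[0,0,0],"fingers":1},{"delta_pos":[-0.025,-0.2,0],"turn":[0,0,0],"fingers":1},{"delta_pos":[-0.025,-0.2,0],"turn":[0,0,0],"fingers":1},{"delta_pos":[-0.025,-0.2,0.05],"turn":[0,0,0],"fingers":1},{"delta_pos":[-0.025,-0.2,0.1],"turn":[0,0,0],"fingers":1},{"delta_pos":[-0.025,-0.2,0.1],"turn":[0,0,0],"fingers":1},{"delta_pos":[-0.025,-0.2,0.1],"turn":[0,0,0],"fingers":1}]}}

```text
clock: 2.6
position: [0.455, -0.2263, 0.1439]
ee_rot: [-0.0, 1.0, -0.0, 0.001]
ft_force: [1.5, 0.0, -0.1]
grip_width: 0.001
grasp_force: 0.0
```

Run:
```python
from h import *
o=get_obs(); print({k:np.round(v,4) for k,v in o.items()}, tip_reach)
c=camera("side"); cv2.imwrite("pics/s1.png",cv2.resize(c["color"][90:250,230:430,::-1],None,fx=4,fy=4)[:600,:800]); W=world(c)
m=(np.hypot(W[...,0]-.455,W[...,1]+.234)<.03)&(W[...,2]>.06); print(np.nanpercentile(W[m],[0,2,98],axis=0).round(3))
```

```text
{'clock': np.float64(2.6), 'joint_pos': array([-0.3417,  0.1852,  0.7908,  1.9241, -0.1483,  1.0897,  2.0802]), 'joint_velocities': array([-0.0052, -0.0173,  0.0021, -0.0153, -0.0041, -0.0046,  0.0018]), 'tau': array([ 2.30000e-03, -3.28525e+01,  4.96380e+00, -3.36310e+01,
       -3.27000e-02,  1.04000e-02,  2.63000e-02]), 'position': array([ 0.455 , -0.2263,  0.1439]), 'ee_rot': array([-0.e+00,  1.e+00, -2.e-04,  6.e-04]), 'ft_force': array([ 1.5019,  0.0182, -0.0844]), 'torque': array([-0.0276, -0.0034, -0.0414]), 'grasp_force': np.float64(0.0), 'grip_width': np.float64(0.0008)} 0.011
[[ 0.43  -0.262  0.13 ]
 [ 0.434 -0.256  0.133]
 [ 0.472 -0.207  0.526]]
```

View pics/s1.png

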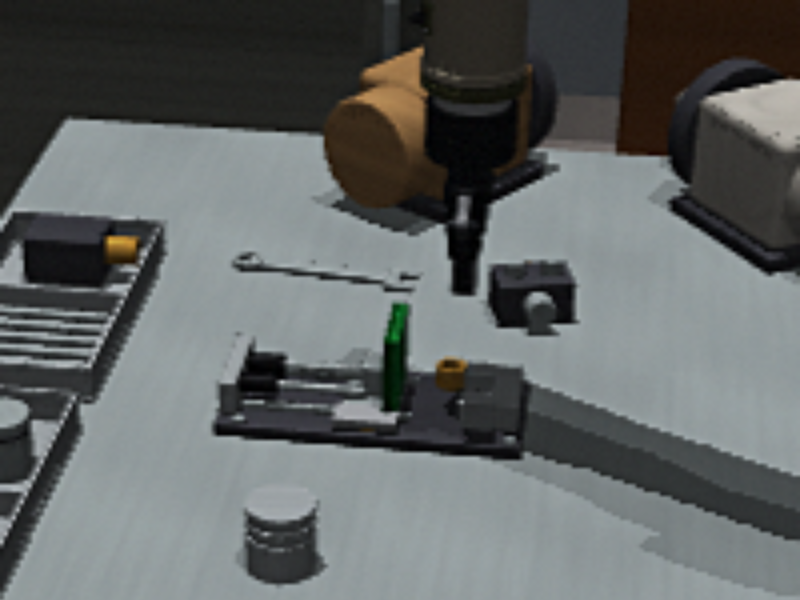

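The view shows the closed fingertips at crop (465,290), in front of and above the green pad at (396,355). The way down is clear, and so is the push.

Call:
{"method": "move_arm", "body": {"plan": [{"delta_pos":[0,-0.008,0.035],"turn":[0,0,0],"fingers":1},{"delta_pos":[0,-0.008,0.067],"turn":[0,0,0],"fingers":1},{"delta_pos":[0,-0.008,0.067],"turn":[0,0,0],"fingers":1},{"delta_pos":[-0.01,-0.008,0.067],"turn":[0,0,0],"fingers":1},{"delta_pos":[-0.02,-0.008,0.067],"turn":[0,0,0],"fingers":1},{"delta_pos":[-0.03,-0.008,0.067],"turn":[0,0,0],"fingers":1},{"delta_pos":[-0.035,-0.008,0.067],"turn":[0,0,0],"fingers":1},{"delta_pos":[-0.04,-0.008,0.067],"turn":[0,0,0],"fingers":1},{"delta_pos":[-0.045,-0.008,0.067],"turn":[0,0,0],"fingers":1},{"delta_pos":[-0.05,-0.008,0.067],"turn":[0,0,0],"fingers":1},{"delta_pos":[-0.05,-0.008,0.067],"turn":[0,0,0],"fingers":1}]}}

```text
clock: 4.03
position: [0.5038, -0.2341, 0.0751]
ee_rot: [0.0, 1.0, 0.0, -0.001]
ft_force: [-3.6, 0.9, 2.0]
grip_width: -0.002
grasp_force: 1.9
```

Call:
{"method": "move_arm", "body": {"plan": [{"delta_pos":[-0.006,0,0],"turn":[0,0,0],"fingers":1},{"delta_pos":[-0.012,0,0],"turn":[0,0,0],"fingers":1},{"delta_pos":[-0.018,0,0],"turn":[0,0,0],"fingers":1},{"delta_pos":[-0.024,0,0],"turn":[0,0,0],"fingers":1},{"delta_pos":[-0.03,0,0],"turn":[0,0,0],"fingers":1},{"delta_pos":[-0.036,0,0],"turn":[0,0,0],"fingers":1},{"delta_pos":[-0.041,0,0],"turn":[0,0,0],"fingers":1},{"delta_pos":[-0.044,0,0],"turn":[0,0,0],"fingers":1},{"delta_pos":[-0.044,0,0],"turn":[0,0,0],"fingers":1}]}}

```text
clock: 5.15
position: [0.5469, -0.2343, 0.075]
ee_rot: [0.0, 1.0, 0.0, -0.001]
ft_force: [-7.9, 0.9, 4.8]
grip_width: -0.001
grasp_force: 4.0
```

Run:
```python
from h import *
o=get_obs(); print(o["position"].round(4),o["ft_force"].round(2))
c=camera("side"); cv2.imwrite("pics/s2.png",cv2.resize(c["color"][140:220,260:390,::-1],None,fx=6,fy=6)); W=world(c)
hsv=cv2.cvtColor(c["color"],cv2.COLOR_RGB2HSV)
g=(hsv[...,0]>40)&(hsv[...,0]<85)&(hsv[...,1]>90)&(np.abs(W[...,0]-.54)<.08)&(np.abs(W[...,1]+.235)<.08)&(W[...,2]>.06)
P=W[g]; print(len(P),np.percentile(P,[0,5,50,95,100],axis=0).round(3))
```

```text
[ 0.5469 -0.2343  0.075 ] [-7.87  0.94  4.79]
88 [[ 0.511 -0.256  0.061]
 [ 0.517 -0.234  0.061]
 [ 0.561 -0.205  0.092]
 [ 0.571 -0.194  0.249]
 [ 0.6   -0.171  0.424]]
```

View pics/s2.png

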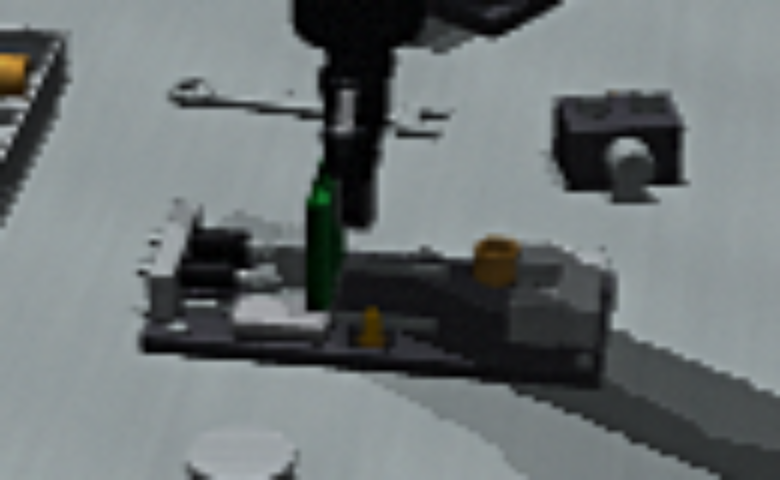

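The yellow pin is up at crop (371,330), and the pad at (320,245) has nearly reached its end. I'll press on gently to the stop.

Call:
{"method": "move_arm", "body": {"plan": [{"delta_pos":[-0.002,0,0],"turn":[0,0,0],"fingers":1},{"delta_pos":[-0.004,0,0],"turn":[0,0,0],"fingers":1},{"delta_pos":[-0.004,0,0],"turn":[0,0,0],"fingers":1}]}}

```text
clock: 5.58
position: [0.5508, -0.2343, 0.075]
ee_rot: [0.0, 1.0, 0.0, -0.001]
ft_force: [-8.6, -0.6, 4.9]
grip_width: -0.001
grasp_force: 4.2
```

Call:
{"method": "move_arm", "body": {"plan": [{"delta_pos":[-0.001,0,0],"turn":[0,0,0],"fingers":1},{"delta_pos":[-0.002,0,0],"turn":[0,0,0],"fingers":1},{"delta_pos":[-0.003,0,0],"turn":[0,0,0],"fingers":1},{"delta_pos":[-0.003,0,0],"turn":[0,0,0],"fingers":1}]}}

```text
clock: 6.08
position: [0.5537, -0.2343, 0.075]
ee_rot: [0.0, 1.0, 0.0, -0.001]
ft_force: [-8.9, 0.1, 5.0]
grip_width: 0.001
grasp_force: 4.3
```

Call:
{"method": "move_arm", "body": {"plan": [{"delta_pos":[-0.001,0,0],"turn":[0,0,0],"fingers":1},{"delta_pos":[-0.002,0,0],"turn":[0,0,0],"fingers":1},{"delta_pos":[-0.002,0,0],"turn":[0,0,0],"fingers":1}]}}

```text
clock: 6.45
position: [0.5553, -0.2343, 0.075]
ee_rot: [0.001, 1.0, 0.0, -0.002]
ft_force: [-11.3, 1.8, 6.9]
grip_width: 0.0
grasp_force: 5.4
```

The force jump shows it is on the end stop. Now I'll back off gently.

Call:
{"method": "move_arm", "body": {"plan": [{"delta_pos":[0.005,0,0],"turn":[0,0,0],"fingers":1},{"delta_pos":[0.011,0,0],"turn":[0,0,0],"fingers":1},{"delta_pos":[0.017,0,0],"turn":[0,0,0],"fingers":1},{"delta_pos":[0.023,0,0],"turn":[0,0,0],"fingers":1},{"delta_pos":[0.029,0,0],"turn":[0,0,0],"fingers":1},{"delta_pos":[0.035,0,0],"turn":[0,0,0],"fingers":1},{"delta_pos":[0.045,0,0],"turn":[0,0,0],"fingers":1},{"delta_pos":[0.06,0,0],"turn":[0,0,0],"fingers":1},{"delta_pos":[0.08,0,0],"turn":[0,0,0],"fingers":1},{"delta_pos":[0.08,0,-0.04],"turn":[0,0,0],"fingers":1},{"delta_pos":[0.08,0,-0.09],"turn":[0,0,0],"fingers":1},{"delta_pos":[0.08,0,-0.09],"turn":[0,0,0],"fingers":1}]}}

```text
clock: 7.95
position: [0.4785, -0.2348, 0.1686]
ee_rot: [0.0, 1.0, -0.0, 0.003]
ft_force: [-0.4, 0.5, -0.5]
grip_width: -0.002
grasp_force: 0.0
```

Run:
```python
from h import *
o=get_obs(); print(o["clock"],o["position"].round(4),o["ft_force"].round(2))
c=camera("side"); cv2.imwrite("pics/s3.png",cv2.resize(c["color"][140:220,260:390,::-1],None,fx=6,fy=6)); W=world(c)
hsv=cv2.cvtColor(c["color"],cv2.COLOR_RGB2HSV)
g=(hsv[...,0]>40)&(hsv[...,0]<85)&(hsv[...,1]>90)&(np.abs(W[...,0]-.54)<.05)&(np.abs(W[...,1]+.235)<.06)&(W[...,2]>.06)&(W[...,2]<.1)
print(g.sum(),np.percentile(W[g],[5,50,95],axis=0).round(3))
```

```text
7.95 [ 0.4785 -0.2348  0.1686] [-0.38  0.53 -0.55]
88 [[ 0.535 -0.262  0.063]
 [ 0.542 -0.206  0.088]
 [ 0.549 -0.196  0.096]]
```

View pics/s3.png

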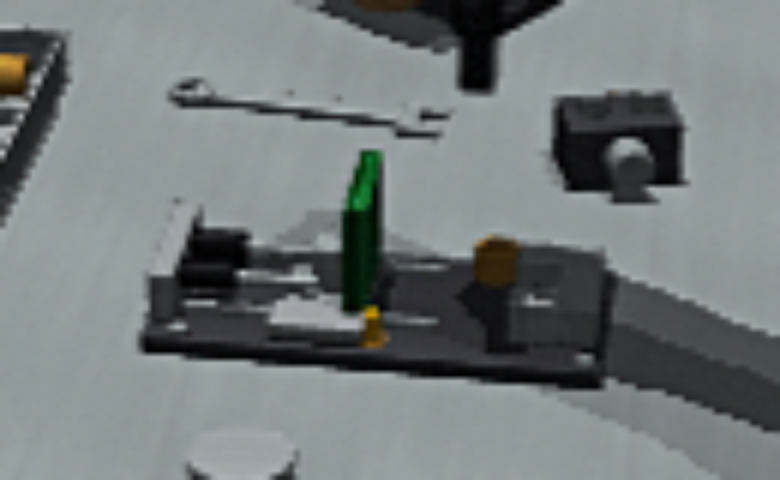

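The jaw's lug rests against the raised pin at crop (372,328). The pad face is at x ≈ 0.536, which is 30 mm of travel, the fingers are clear and the bush has not moved.

```bash
python3 -c "
from h import *
print(hand_in())"
```

```text
the job is handed in; nothing more can be done
None
```

I pushed the green jaw back to its end stop and let it go. It is now caught by the raised stop pin at about 30 mm of travel; the fingers are clear, nothing loose or orange was touched, and the job is handed in (no verdict was returned).

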